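Turn the slide holder over with the lifter

TASK

The metal slide holder on the wooden two-level stand lies with its slide pockets facing down. Take the lifter by its upright wooden handle, slide its blade under the holder's overhanging edge and tip the holder over the step, so that it comes to lie flat with its pockets up on the stand's upper level; do not touch the holder with the gripper. Then stand the lifter back on the bench on its blade and let go, leaving the loaded holder beside the stand alone.

Things in the scene. Friction and masses are not known exactly. Their poses are not given: they have to be found in the camera images.
- holder_center (a point): Centre of the loose empty grey aluminium slide holder, 80 (x) x 100 (y) x 7 mm, 110 g. One face plain, the other with three slide pockets between low bars. z points out of the plain face: up at first, down when done. Start: on the stand's lower ledge, its x along the stand's; far edge 3 to 6 mm short of the step, near (-x) edge overhanging the ledge by 30 mm, underside 24 mm up.
- lifter_grip (a point): Grip point of the loose lifter (150 g), standing on its steel blade on the bench: on the axis of the upright square wooden handle (20 x 20 mm, top at 120 mm), 90 mm above the blade's underside. z is up the handle. The blade, 3 mm thick and 50 mm wide, points along +x: tip 70 mm ahead of the handle's axis, rear end 15 mm behind it.
- step (a point): Fixed wooden stand, 120 mm wide (y), two flat levels. The point is the middle of the foot of the 4 mm step between them, 24 mm above the bench. +x runs from the lower ledge (x = -54 to 0 mm) over the step to the upper level (x = 0 to 120 mm, 4 mm higher); z up. The step stops the holder's far edge while it is tipped. Under the overhanging edge is only the bench.
- spare_center (a point): Centre of a second, like holder, 80 x 100 x 7 mm, already pockets up with glass slides in it, lying on the bench. To be left alone.
Things that resemble listed ones, but are neither listed nor needed, are in the scene too. Leave any black or blue look-alike of the part that bears lifter_grip alone.

How it is judged (in metres and radians):
On the way:
1. the holder is tipped up on the lifter (angle between holder_center's own z axis and vertical between 0.4 and 2.4 rad and contact force between lifter and holder above 0.02 N), for 0.05 s.
At the end, for the whole second after the job is handed in: The holder lies at rest on the stand's upper level, pockets up, flat within 10 degrees, its centre over the upper level (x from 5 to 115 mm past the step, within 55 mm of the stand's middle line); the lifter stands on its blade on the bench, upright within 10 degrees, at rest (angle between holder_center's own z axis and vertical above 2.96 rad and x of holder_center in the frame of step between 0.005 and 0.115 m and y of holder_center in the frame of step between -0.055 and 0.055 m and z of holder_center in the frame of step between 0.002 and 0.016 m and linear speed of each of holder, lifter below 0.02 m/s and angle between lifter_grip's own z axis and vertical below 0.17 rad and height (world z) of lifter_grip between 0.08 and 0.1 m); the robot touches nothing.
It fails at once if the gripper or arm touches the holder (contact force between any of the fingers, the arm and holder above 0.5 N).
It fails at once if the loaded holder beside the stand is moved by more than 15 mm (distance of spare_center from where it was at the start of the episode above 0.015 m).
It also fails if it takes over 42 s, if anything falls off the work surface, if the arm or the gripper's body presses on something with over 40 N, if the wrist force passes 120 N, or if a joint passes its speed limit or range.

ROBOT

A 6-joint arm with a two-finger parallel gripper is mounted at the origin on the work surface. World frame = base frame: x ahead of the robot, y to its left, z up, the work surface at z = 0. Lengths are in m, angles in degrees, forces in N, time in s.
With the tool pointing down it reaches from about 0.375 to 0.9 m from the base axis. Payload 3.1 kg.
Tool frame: the origin (TCP) lies at the very end of the fingers, on their centre line; the grasp point (between the pads) lies 19 mm behind it; z points along the fingers, x is the direction in which the jaws open and shut, and the axes are right-handed (so a half turn about z gives the same grasp; the last joint's range is limited). The gripper opens to 87 mm and grips with 3 to 60 N. Pads are 19 mm wide; open, the fingers measure 117 mm over their backs; the gripper's body (75 mm by 190 mm) begins 51 mm behind the grasp point.
Start: joints at [-77.722, 30.224, 82.088, -0, 67.689, -10.227], TCP at [0.239, -0.577, 0.202] pointing down, gripper open.
Joint ranges: [-176.69, 176.69], [-43.24, 126.21], [12.49, 139.97], [-82, 262], [0, 151.66], [-163.58, 163.58]. Speed limits (degrees/s): [159.86, 159.86, 180, 180, 180, 180].

INTERFACE

Orientations are given as a 3x3 rotation matrix whose columns are the frame's x, y, z axes.
In Python, from rig import bot gives the robot as it stands.
- The arm moves only by the tool arm_command, never from a script. Its argument "plan" is a list of rows, each an object of numbers: "claw": the opening, from 0 (shut) to 1 (fully open); "dx", "dy", "dz": the shift along the tool's x, y, z in cm; "twist": the turn about the tool's z in degrees. A call has 1 to 8 rows; each row is the pose to reach, as a shift and turn from the pose measured when the call began, along the tool's axes at that moment; what a row does not reach only later rows make up. A row lasts 1/12 s, in which the tool goes at most 41.7 mm and 7.16 degrees, less where a joint would pass 70% of its speed; a pose out of reach is approached as far as the arm can. A call with a gripper value outside its range is refused whole. The fingers move at their own pace and stop on an object; the grip force is fixed at half the most. Time passes only in rows, so rows that repeat a pose let the fingers close. It gives the time, the measured TCP pose, the force and the opening at its end, in the units of the state.
- bot.read_state(): the state, without advancing time (a new reading comes with each control period).
- bot.capture(name): name is "side" or "top"; returns the picture (400x640x3 uint8, red, green, blue); there is no depth.
- bot.calibration(name): a dict with "intrinsics" (3x3 intrinsics, pixels), "rvec" (rotation vector, rad) and "tvec" (3), from world to camera coordinates, as OpenCV has them. Camera axes: x right, y down, z forward; pixel columns grow to the right and rows downward; lengths in m; the calibration is good to about 2 mm. A picture is of the moment at which its call begins. calibration takes no time and is no camera call.
- bot.hand_in(): hands the job in, once; it reports no verdict.
The state is a dict: "time_s": time; "joint_positions": joint angles; "qvel": joint speeds; "tau": joint torques, N m; "position": TCP position; "tcp_rot": TCP orientation; "force": force on the tool from outside, world axes, zero at the start; "moment": the same for the moment, N m; "opening": opening from 0.0 (shut) to 1.0 (fully open).
Only numpy, scipy, OpenCV 4.12 (cv2) and the standard library are available. Lean on these libraries where they do the work, as an engineer would, in place of code of your own. Each camera call takes 0.05 s, during which the arm holds its last target.

## Working session

There is one attempt and no reset: what is moved stays moved. The work goes in short steps, Python scripts to look and compute and a tool call to move; the robot and the scene stay as the last step left them, time stands still between calls to the robot, and variables do not carry over. Pictures are saved under pics/ and viewed, and the job is handed in when it is done.

Besides the shell and the picture viewer there is one more tool, called after "Call:" by a JSON object that holds its "method" and its "body". arm_command: Moves the arm, as the interface text tells. Its arguments: {"type":"object","properties":{"plan":{"type":"array"}},"required":["plan"]}

```bash
ls; mkdir -p pics; python3 - <<'E'
from rig import bot
import cv2
s=bot.read_state()
print(s['time_s'],s['position'],s['tcp_rot'],s['opening'],s['force'])
for n in('side','top'):
    im=bot.capture(n); cv2.imwrite(f'pics/{n}0.png',im[:,:,::-1]); print(n,bot.calibration(n))
E
```

```text
pics
0.0 [ 0.23909816 -0.5766351   0.20127209] [[ 3.82801914e-01 -9.23830324e-01 -4.75410027e-04]
 [-9.23828059e-01 -3.82802044e-01  2.07671444e-03]
 [-2.10051970e-03 -3.55773141e-04 -9.99997731e-01]] 1.0008919918568575 [-0.37867061 -0.62594002  0.28500394]
side {'intrinsics': array([[454.91754694,   0.        , 317.93262109],
       [  0.        , 454.91754694, 200.70189102],
       [  0.        ,   0.        ,   1.        ]]), 'rvec': array([ 2.10844553, -0.8705264 ,  0.41647255]), 'tvec': array([-0.34107753,  0.27600152,  1.1883573 ])}
top {'intrinsics': array([[473.22325726,   0.        , 318.54836273],
       [  0.        , 473.22325726, 197.3909239 ],
       [  0.        ,   0.        ,   1.        ]]), 'rvec': array([ 2.16239799, -2.19004836,  0.07155385]), 'tvec': array([0.00666059, 0.47505613, 1.44509788])}
```

View pics/side0.png

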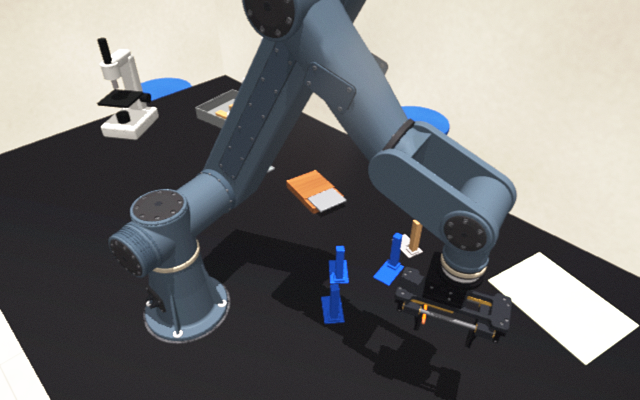

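View pics/top0.png

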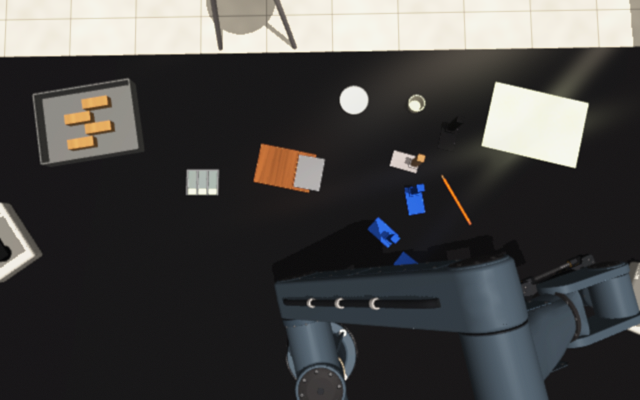

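The wooden-handled lifter is at about (408,160) in the top view and (413,240) in the side view. The three blue ones and the black one at (450,130) are look-alikes. The stand is at (290,168), the holder at (310,173) and the spare at (202,182). I'll enlarge these next.

```bash
cat > h.py <<'E'
import numpy as np, cv2
from rig import bot
def cam(n):
    c=bot.calibration(n);K=np.array(c['intrinsics']);R=cv2.Rodrigues(np.array(c['rvec']))[0];t=np.array(c['tvec']).ravel();return K,R,t
def ray(n,uv):
    K,R,t=cam(n); d=R.T@np.linalg.inv(K)@np.array([uv[0],uv[1],1.]); return -R.T@t,d
def onz(n,uv,z):
    o,d=ray(n,uv); return o+d*(z-o[2])/d[2]
def tri(a,b):
    A=[];B=[]
    oa,da=ray('top',a);ob,db=ray('side',b);da/=np.linalg.norm(da);db/=np.linalg.norm(db)
    s=np.linalg.lstsq(np.c_[da,-db],ob-oa,rcond=None)[0]
    p=oa+s[0]*da;q=ob+s[1]*db
    return (p+q)/2,np.linalg.norm(p-q)
def proj(n,P):
    K,R,t=cam(n); p=K@(R@np.asarray(P,float)+t); return p[:2]/p[2]
E
python3 - <<'E'
import cv2,numpy as np
t=cv2.imread('pics/top0.png');s=cv2.imread('pics/side0.png')
a=cv2.resize(t[130:220,240:440],None,fx=4,fy=4,interpolation=cv2.INTER_CUBIC);cv2.imwrite('pics/ct.png',a)
b=cv2.resize(s[160:290,270:440],None,fx=4,fy=4,interpolation=cv2.INTER_CUBIC);cv2.imwrite('pics/cs.png',b)
E
```

```text
(no output)
```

View pics/ct.png

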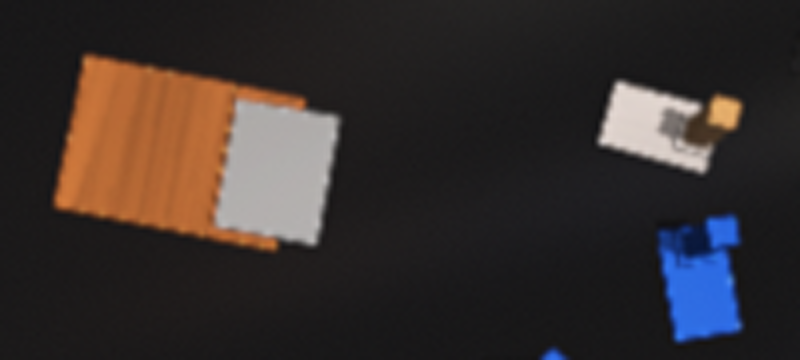

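View pics/cs.png

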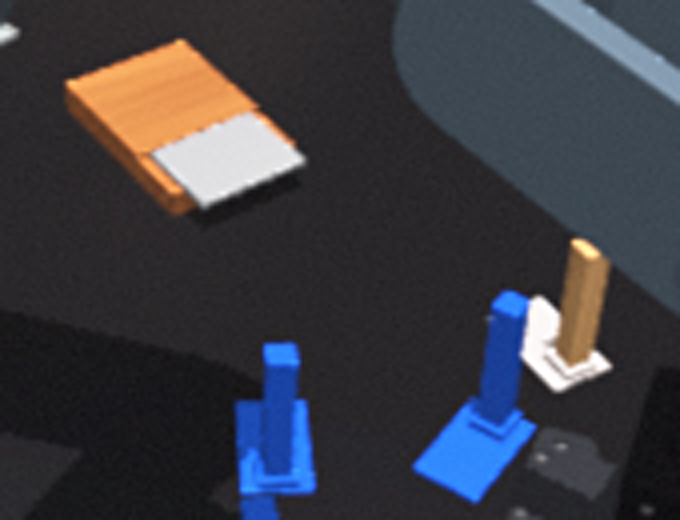

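The crops confirm it. The lifter meant is the one with the wooden handle and the light steel blade: handle top at top (421,158), blade at top (404,161), side (415,237). The blue ones lie below it. Next I measure with masks.

```bash
cat > m0.py <<'E'
from h import *
t=cv2.imread('pics/top0.png');hsv=cv2.cvtColor(t,cv2.COLOR_BGR2HSV)
def roi(m,x0,x1,y0,y1):
    o=np.zeros_like(m);o[y0:y1,x0:x1]=m[y0:y1,x0:x1];return o
or_=cv2.inRange(hsv,(5,90,90),(22,255,255)); gr=cv2.inRange(hsv,(0,0,110),(179,60,255))
def quad(m,z,name):
    c=max(cv2.findContours(m,cv2.RETR_EXTERNAL,cv2.CHAIN_APPROX_NONE)[0],key=cv2.contourArea)
    r=cv2.minAreaRect(c);b=cv2.boxPoints(r)
    W=np.array([onz('top',p,z) for p in b]);
    print(name,'px',np.round(r[0],1),'c',W.mean(0).round(4),'sides',[round(float(np.linalg.norm(W[i]-W[i-1])),4) for i in range(4)],'ang',[round(float(np.degrees(np.arctan2(*(W[i]-W[i-1])[1::-1]))),1) for i in range(4)])
    print(W[:,:2].round(4).tolist())
quad(roi(gr,290,330,150,195),.031,'holder')
quad(roi(or_,245,320,140,200),.028,'stand')
quad(roi(gr,385,422,145,178),.003,'blade')
quad(roi(or_,412,430,150,165),.12,'handle')
quad(roi(gr,180,225,165,200),.007,'spare')
E
python3 m0.py
```

```text
holder px [308.7 172.3] c [0.5521 0.0298 0.031 ] sides [0.0795, 0.1015, 0.0799, 0.1014] ang [78.9, -10.7, -101.2, 169.0]
[[0.51, 0.0784], [0.6097, 0.0595], [0.5942, -0.0189], [0.4946, 0.0004]]
stand px [284.5 167.7] c [0.568  0.1048 0.028 ] sides [0.1769, 0.1234, 0.178, 0.123] ang [77.9, -11.4, -102.2, 168.1]
[[0.5262, 0.2037], [0.6472, 0.1794], [0.6095, 0.0054], [0.4891, 0.0308]]
blade px [404.6 161.2] c [ 0.5868 -0.2705  0.003 ] sides [0.0864, 0.0524, 0.0867, 0.0523] ang [73.8, -16.4, -106.3, 163.3]
[[0.5738, -0.2215], [0.624, -0.2363], [0.5997, -0.3195], [0.5496, -0.3045]]
handle px [420.6 157.9] c [ 0.5779 -0.2965  0.12  ] sides [0.0227, 0.0241, 0.0227, 0.024] ang [70.5, -19.8, -109.6, 160.2]
[[0.5704, -0.2818], [0.593, -0.2899], [0.5854, -0.3113], [0.5628, -0.3032]]
spare px [202. 182.] c [0.5293 0.3655 0.007 ] sides [0.0757, 0.1008, 0.0756, 0.1004] ang [0.5, -90.8, -179.8, 89.2]
[[0.5678, 0.4161], [0.5664, 0.3153], [0.4908, 0.315], [0.4921, 0.4154]]
```

```bash
cat >> h.py <<'E'
def delta(target,yaw=None):
    s=bot.read_state();R=np.array(s['tcp_rot']);p=np.array(s['position'])
    d=R.T@(np.array(target)-p)*100
    tx=np.degrees(np.arctan2(R[1,0],R[0,0]))
    print('t',round(s['time_s'],2),'pos',p.round(4),'toolx yaw',round(tx,2),'z',R[:,2].round(3),'F',np.round(s['force'],1),'open',round(s['opening'],3))
    print('dx,dy,dz cm',d.round(2),'twist',None if yaw is None else round((tx-yaw+180)%360-180,2))
E
python3 -c "
from h import *
delta([.5785,-.297,.19],-106.1)"
```

```text
t 0.1 pos [ 0.2391 -0.5767  0.2014] toolx yaw -67.49 z [-0.     0.002 -1.   ] F [ 0.2  0.3 -0.9] open 1.001
dx,dy,dz cm [-12.85 -42.06   1.18] twist 38.61
```

Call:
{"method": "arm_command", "body": {"plan": [{"dx": -6.4,"dy": -21,"dz": 0.6,"twist": 19,"claw": 1},{"dx": -6.4,"dy": -21,"dz": 0.6,"twist": 19,"claw": 1},{"dx": -6.4,"dy": -21,"dz": 0.6,"twist": 19,"claw": 1},{"dx": -6.4,"dy": -21,"dz": 0.6,"twist": 25,"claw": 1},{"dx": -12.8,"dy": -42,"dz": 1.2,"twist": 38.6,"claw": 1},{"dx": -12.8,"dy": -42,"dz": 1.2,"twist": 38.6,"claw": 1},{"dx": -12.8,"dy": -42,"dz": 1.2,"twist": 38.6,"claw": 1},{"dx": -12.8,"dy": -42,"dz": 1.2,"twist": 38.6,"claw": 1}]}}

```text
time_s: 0.77
position: [0.4927, -0.3673, 0.1924]
tcp_rot: [[-0.278, -0.961, -0.001], [-0.961, 0.278, 0.003], [-0.002, 0.002, -1.0]]
force: [0.1, 0.2, 0.4]
opening: 1.005
```

```bash
python3 -c "
from h import *
delta([.5785,-.297,.19],-106.1)"
```

```text
t 0.77 pos [ 0.4927 -0.3673  0.1924] toolx yaw -106.13 z [-0.001  0.003 -1.   ] F [0.1 0.2 0.4] open 1.005
dx,dy,dz cm [-9.14 -6.29  0.24] twist -0.03
```

Call:
{"method": "arm_command", "body": {"plan": [{"dx": -9.1,"dy": -6.3,"dz": 0.2,"twist": 0,"claw": 1},{"dx": -9.1,"dy": -6.3,"dz": 0.2,"twist": 0,"claw": 1},{"dx": -9.1,"dy": -6.3,"dz": 0.2,"twist": 0,"claw": 1},{"dx": -9.1,"dy": -6.3,"dz": 0.2,"twist": 0,"claw": 1},{"dx": -9.1,"dy": -6.3,"dz": 0.2,"twist": 0,"claw": 1}]}}

```text
time_s: 1.18
position: [0.5792, -0.2956, 0.1897]
tcp_rot: [[-0.274, -0.962, -0.002], [-0.962, 0.274, 0.003], [-0.002, 0.003, -1.0]]
force: [-0.3, -0.3, -0.9]
opening: 1.0
```

```bash
python3 -c "
from h import *
delta([.5785,-.297,.071],-106.1)
for n in('side','top'): cv2.imwrite(f'pics/{n}1.png',bot.capture(n)[:,:,::-1])
s=cv2.imread('pics/side1.png');cv2.imwrite('pics/cs1.png',cv2.resize(s[100:300,280:480],None,fx=3,fy=3))
for z in (.12,0): print(proj('side',[.5785,-.297,z]),proj('top',[.5785,-.297,z]))
"
```

```text
t 1.18 pos [ 0.5792 -0.2956  0.1897] toolx yaw -105.92 z [-0.002  0.003 -1.   ] F [-0.3 -0.3 -0.9] open 1.0
dx,dy,dz cm [ 1.800e-01 -1.000e-02  1.187e+01] twist 0.18
[417.91270201 221.69625125] [420.70135352 157.63373814]
[412.34922416 252.24418598] [412.9468728  163.78597219]
```

View pics/cs1.png

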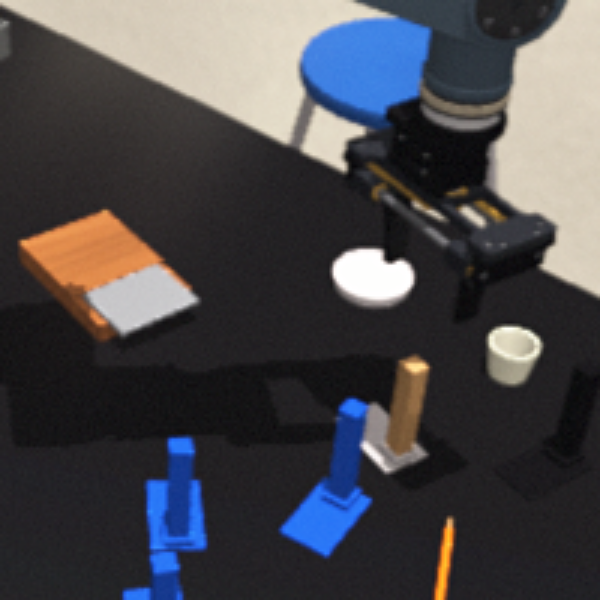

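View pics/top1.png

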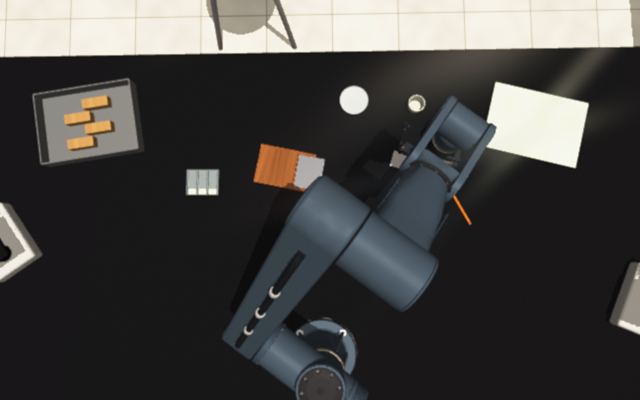

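In the side crop the wooden handle top sits at about (418,221), which matches the projected position (417.9,221.7). The fingers straddle it, so I descend.

Call:
{"method": "arm_command", "body": {"plan": [{"dx": 0.2,"dy": 0,"dz": 3,"twist": 0,"claw": 1},{"dx": 0.2,"dy": 0,"dz": 6,"twist": 0,"claw": 1},{"dx": 0.2,"dy": 0,"dz": 9,"twist": 0,"claw": 1},{"dx": 0.2,"dy": 0,"dz": 11,"twist": 0,"claw": 1},{"dx": 0.2,"dy": 0,"dz": 11.9,"twist": 0,"claw": 1},{"dx": 0.2,"dy": 0,"dz": 11.9,"twist": 0,"claw": 1},{"dx": 0.2,"dy": 0,"dz": 11.9,"twist": 0,"claw": 1},{"dx": 0.2,"dy": 0,"dz": 11.9,"twist": 0,"claw": 0.5}]}}

```text
time_s: 1.95
position: [0.5775, -0.3007, 0.0726]
tcp_rot: [[-0.279, -0.96, -0.0], [-0.96, 0.279, 0.001], [-0.001, 0.0, -1.0]]
force: [0.4, 0.3, 0.4]
opening: 0.973
```

Call:
{"method": "arm_command", "body": {"plan": [{"dx": 0,"dy": 0,"dz": 0,"twist": 0,"claw": 0},{"dx": 0,"dy": 0,"dz": 0,"twist": 0,"claw": 0},{"dx": 0,"dy": 0,"dz": 0,"twist": 0,"claw": 0},{"dx": 0,"dy": 0,"dz": 0,"twist": 0,"claw": 0},{"dx": 0,"dy": 0,"dz": 0,"twist": 0,"claw": 0},{"dx": 0,"dy": 0,"dz": 0,"twist": 0,"claw": 0},{"dx": 0,"dy": 0,"dz": 0,"twist": 0,"claw": 0},{"dx": 0,"dy": 0,"dz": 0,"twist": 0,"claw": 0}]}}

```text
time_s: 2.62
position: [0.5775, -0.3006, 0.0725]
tcp_rot: [[-0.279, -0.96, -0.0], [-0.96, 0.279, 0.001], [-0.001, 0.0, -1.0]]
force: [-0.2, -0.1, -0.5]
opening: 0.402
```

Call:
{"method": "arm_command", "body": {"plan": [{"dx": 0,"dy": 0,"dz": 0,"twist": 0,"claw": 0},{"dx": 0,"dy": 0,"dz": 0,"twist": 0,"claw": 0},{"dx": 0,"dy": 0,"dz": 0,"twist": 0,"claw": 0},{"dx": 0,"dy": 0,"dz": 0,"twist": 0,"claw": 0},{"dx": 0,"dy": 0,"dz": 0,"twist": 0,"claw": 0},{"dx": 0,"dy": 0,"dz": 0,"twist": 0,"claw": 0}]}}

```text
time_s: 3.12
position: [0.5774, -0.3005, 0.0724]
tcp_rot: [[-0.279, -0.96, -0.0], [-0.96, 0.279, 0.001], [-0.001, 0.001, -1.0]]
force: [0.4, 0.3, -1.7]
opening: 0.229
```

```bash
python3 -c "
from h import *
delta([.5785,-.297,.071],-106.1)
for n in('side','top'): cv2.imwrite(f'pics/{n}2.png',bot.capture(n)[:,:,::-1])
s=cv2.imread('pics/side2.png');cv2.imwrite('pics/cs2.png',cv2.resize(s[160:290,330:480],None,fx=4,fy=4))
"
```

```text
t 3.12 pos [ 0.5774 -0.3005  0.0724] toolx yaw -106.19 z [-0.     0.001 -1.   ] F [ 0.4  0.3 -1.7] open 0.229
dx,dy,dz cm [-0.37 -0.01  0.14] twist -0.09
```

View pics/cs2.png

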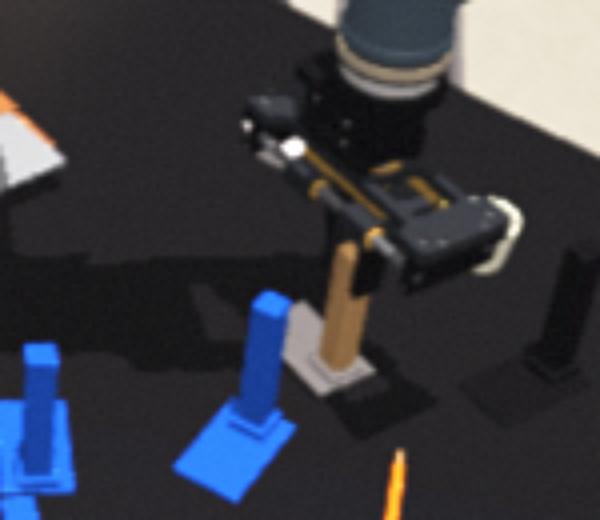

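Call:
{"method": "arm_command", "body": {"plan": [{"dx": 0,"dy": 0,"dz": -1.5,"twist": 0,"claw": 0},{"dx": 0,"dy": 0,"dz": -4,"twist": 0,"claw": 0},{"dx": 0,"dy": 0,"dz": -7,"twist": 0,"claw": 0},{"dx": 0,"dy": 0,"dz": -10,"twist": 0,"claw": 0},{"dx": 0,"dy": 0,"dz": -12,"twist": -2,"claw": 0},{"dx": 0,"dy": 0,"dz": -13,"twist": -4.5,"claw": 0},{"dx": 0,"dy": 0,"dz": -13,"twist": -4.5,"claw": 0},{"dx": 0,"dy": 0,"dz": -13,"twist": -4.5,"claw": 0}]}}

```text
time_s: 3.88
position: [0.5773, -0.3007, 0.2026]
tcp_rot: [[-0.204, -0.979, 0.0], [-0.979, 0.204, 0.001], [-0.001, 0.0, -1.0]]
force: [0.0, 0.8, -2.0]
opening: 0.228
```

```bash
python3 -c "
from h import *
S=np.array([.5613,.0725]);e=np.array([np.cos(np.radians(78.3)),np.sin(np.radians(78.3))])
p=S-.175*e;print(p)
delta([*p,.2024],-101.7)
for n in('side','top'): cv2.imwrite(f'pics/{n}3.png',bot.capture(n)[:,:,::-1])
s=cv2.imread('pics/side3.png');cv2.imwrite('pics/cs3.png',cv2.resize(s[100:290,330:480],None,fx=4,fy=3.1))
"
```

```text
[ 0.52581222 -0.09886399]
t 3.88 pos [ 0.5773 -0.3007  0.2026] toolx yaw -101.75 z [ 0.     0.001 -1.   ] F [ 0.   0.8 -2. ] open 0.228
dx,dy,dz cm [-18.71   9.15   0.03] twist -0.05
```

View pics/cs3.png

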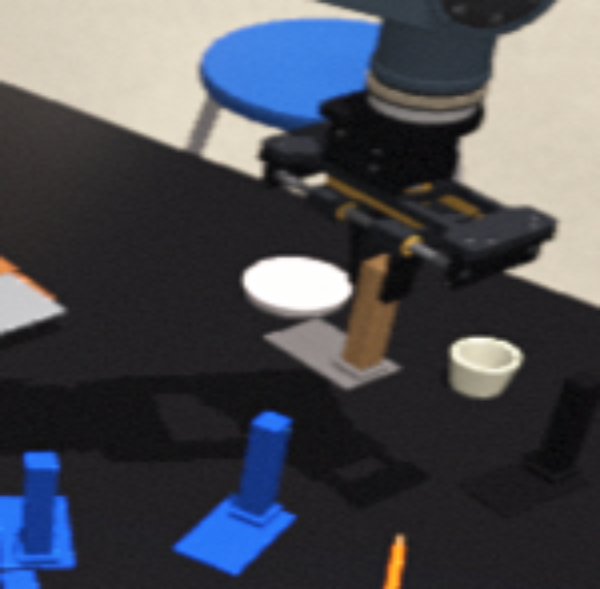

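The lifter hangs upright in the grip. I carry it to the front of the overhanging edge.

Call:
{"method": "arm_command", "body": {"plan": [{"dx": -3,"dy": 1.5,"dz": 0,"twist": 0,"claw": 0},{"dx": -6.5,"dy": 3.2,"dz": 0,"twist": 0,"claw": 0},{"dx": -10,"dy": 4.9,"dz": 0,"twist": 0,"claw": 0},{"dx": -13.5,"dy": 6.6,"dz": 0,"twist": 0,"claw": 0},{"dx": -16.5,"dy": 8.1,"dz": 0,"twist": 0,"claw": 0},{"dx": -18.7,"dy": 9.1,"dz": 0,"twist": 0,"claw": 0},{"dx": -18.7,"dy": 9.1,"dz": 0,"twist": 0,"claw": 0},{"dx": -18.7,"dy": 9.1,"dz": 0,"twist": 0,"claw": 0}]}}

```text
time_s: 4.65
position: [0.5243, -0.0968, 0.2004]
tcp_rot: [[-0.201, -0.98, -0.006], [-0.98, 0.201, 0.004], [-0.002, 0.006, -1.0]]
force: [1.2, -0.4, -1.2]
opening: 0.224
```

Call:
{"method": "arm_command", "body": {"plan": [{"dx": 0,"dy": 0,"dz": 2.5,"twist": 0,"claw": 0},{"dx": 0,"dy": 0,"dz": 5,"twist": 0,"claw": 0},{"dx": 0,"dy": 0,"dz": 7.5,"twist": 0,"claw": 0},{"dx": 0,"dy": 0,"dz": 10,"twist": 0,"claw": 0},{"dx": 0,"dy": 0,"dz": 11.5,"twist": 0,"claw": 0},{"dx": 0,"dy": 0,"dz": 11.9,"twist": 0,"claw": 0},{"dx": 0,"dy": 0,"dz": 11.9,"twist": 0,"claw": 0},{"dx": 0,"dy": 0,"dz": 11.9,"twist": 0,"claw": 0}]}}

```text
time_s: 5.32
position: [0.5242, -0.0973, 0.0814]
tcp_rot: [[-0.202, -0.979, -0.005], [-0.979, 0.202, 0.003], [-0.002, 0.006, -1.0]]
force: [0.4, -0.2, -1.5]
opening: 0.227
```

```bash
python3 -c "
from h import *
S=np.array([.5613,.0725]);e=np.array([np.cos(np.radians(78.3)),np.sin(np.radians(78.3))])
p=S-.128*e;print(p)
delta([*p,.0834],-101.7)
for n in('side','top'): cv2.imwrite(f'pics/{n}4.png',bot.capture(n)[:,:,::-1])
s=cv2.imread('pics/side4.png');cv2.imwrite('pics/cs4.png',cv2.resize(s[150:270,270:440],None,fx=4,fy=4))
s=cv2.imread('pics/top4.png');cv2.imwrite('pics/ct4.png',cv2.resize(s[120:240,220:420],None,fx=4,fy=4))
"
```

```text
[ 0.53534323 -0.05284052]
t 5.32 pos [ 0.5242 -0.0973  0.0814] toolx yaw -101.67 z [-0.005  0.003 -1.   ] F [ 0.4 -0.2 -1.5] open 0.227
dx,dy,dz cm [-4.58 -0.19 -0.19] twist 0.03
```

View pics/cs4.png

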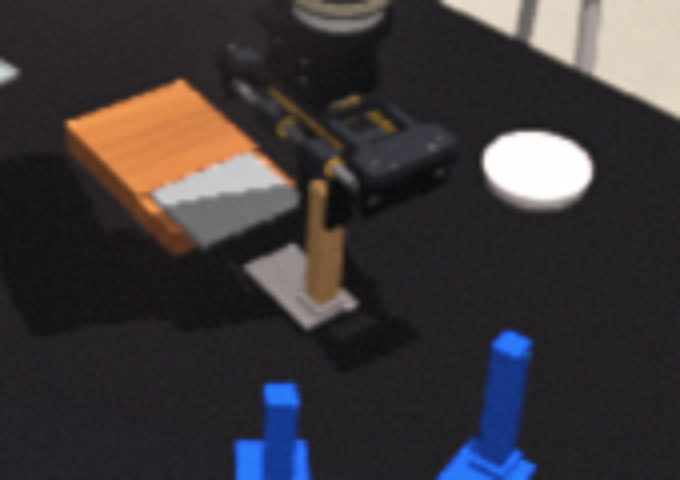

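View pics/ct4.png

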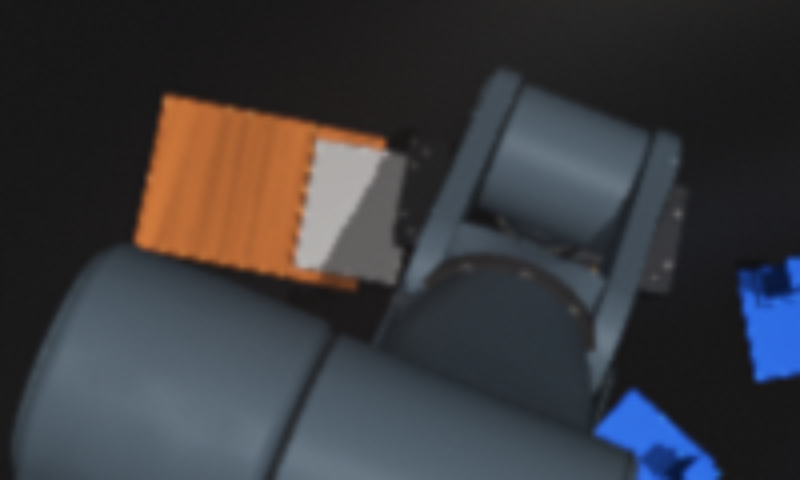

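```bash
python3 -c "
from h import *
p=np.array([.5242,-.0973]);e=np.array([np.cos(np.radians(78.3)),np.sin(np.radians(78.3))]);n=np.array([-e[1],e[0]])
for a,b in((.07,.025),(.07,-.025),(-.015,-.025),(-.015,.025)):
  q=proj('side',[*(p+a*e+b*n),.012]);print(a,b,q.round(1),((q-[270,150])*4).round())
S=np.array([.5613,.0725])
for a,b,z in((-.0835,.05,.031),(-.0835,-.05,.031)):
  q=proj('side',[*(S+a*e+b*n),z]);print(a,b,q.round(1),((q-[270,150])*4).round())
"
```

```text
0.07 0.025 [330.5 216.4] [242. 266.]
0.07 -0.025 [343.2 210.9] [293. 244.]
-0.015 -0.025 [359.2 225.6] [357. 302.]
-0.015 0.025 [346.1 231.5] [305. 326.]
-0.0835 0.05 [320.9 211. ] [204. 244.]
-0.0835 -0.05 [346.5 200.2] [306. 201.]
```

The blade corners predicted from the grip, (242,266), (293,244), (357,302) and (305,326) in the crop, match the picture within a few crop pixels. Now I insert the blade under the edge.

Call:
{"method": "arm_command", "body": {"plan": [{"dx": -1,"dy": -0.2,"dz": -0.2,"twist": 0,"claw": 0},{"dx": -2,"dy": -0.2,"dz": -0.2,"twist": 0,"claw": 0},{"dx": -3,"dy": -0.2,"dz": -0.2,"twist": 0,"claw": 0},{"dx": -3.8,"dy": -0.2,"dz": -0.2,"twist": 0,"claw": 0},{"dx": -4.3,"dy": -0.2,"dz": -0.2,"twist": 0,"claw": 0},{"dx": -4.3,"dy": -0.2,"dz": -0.2,"twist": 0,"claw": 0},{"dx": -4.3,"dy": -0.2,"dz": -0.2,"twist": 0,"claw": 0}]}}

```text
time_s: 6.0
position: [0.5353, -0.0548, 0.0844]
tcp_rot: [[-0.2, -0.98, -0.003], [-0.98, 0.2, 0.002], [-0.002, 0.004, -1.0]]
force: [-0.6, 1.0, -1.1]
opening: 0.228
```

```bash
cat >> h.py <<'E'
S=np.array([.5613,.0725]);e=np.array([np.cos(np.radians(78.3)),np.sin(np.radians(78.3))]);nn=np.array([-e[1],e[0]])
def tip():
    s=bot.read_state();p=np.array(s['position']);R=np.array(s['tcp_rot'])
    q=p[:2]-.07*R[:2,0]
    print('tip stand x,y',(((q-S)@e)*1e3).round(1),(((q-S)@nn)*1e3).round(1),'blade top above ledge mm',round((p[2]-.0724+.003-.024)*1e3,1))
E
python3 -c "
from h import *
delta([*(S-.128*e),.0834],-101.7);tip()
for n in('side','top'): cv2.imwrite(f'pics/{n}5.png',bot.capture(n)[:,:,::-1])
s=cv2.imread('pics/side5.png');cv2.imwrite('pics/cs5.png',cv2.resize(s[150:270,270:440],None,fx=4,fy=4))
"
```

```text
t 6.0 pos [ 0.5353 -0.0548  0.0844] toolx yaw -101.56 z [-0.003  0.002 -1.   ] F [-0.6  1.  -1.1] open 0.228
dx,dy,dz cm [-0.2   0.04  0.1 ] twist 0.14
tip stand x,y -60.0 -0.2 blade top above ledge mm -9.0
```

View pics/cs5.png

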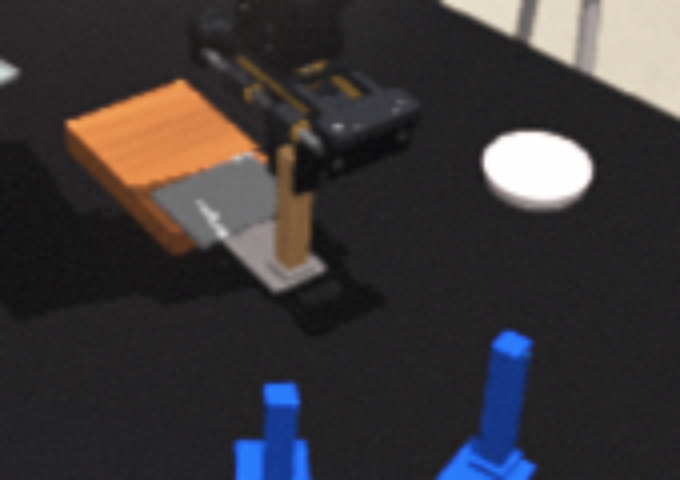

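The blade tip is 23 mm under the overhang at stand x = -60 mm, about 9 mm below the holder. I start lifting along the arc.

Call:
{"method": "arm_command", "body": {"plan": [{"dx": 0,"dy": 0,"dz": -0.4,"twist": 0,"claw": 0},{"dx": 0,"dy": 0,"dz": -0.8,"twist": 0,"claw": 0},{"dx": 0,"dy": 0,"dz": -1.1,"twist": 0,"claw": 0},{"dx": 0,"dy": 0,"dz": -1.4,"twist": 0,"claw": 0},{"dx": 0,"dy": 0,"dz": -1.7,"twist": 0,"claw": 0},{"dx": -0.1,"dy": 0,"dz": -2.0,"twist": 0,"claw": 0},{"dx": -0.1,"dy": 0,"dz": -2.4,"twist": 0,"claw": 0},{"dx": -0.1,"dy": 0,"dz": -2.4,"twist": 0,"claw": 0}]}}

```text
time_s: 6.77
position: [0.5361, -0.0548, 0.1092]
tcp_rot: [[-0.201, -0.98, -0.002], [-0.98, 0.201, 0.002], [-0.002, 0.002, -1.0]]
force: [0.3, 0.4, -1.5]
opening: 0.228
```

```bash
python3 -c "
from h import *
delta([*(S-.128*e),.0834],-101.7);tip()
for n in('side','top'): cv2.imwrite(f'pics/{n}6.png',bot.capture(n)[:,:,::-1])
s=cv2.imread('pics/side6.png');cv2.imwrite('pics/cs6.png',cv2.resize(s[150:270,270:440],None,fx=4,fy=4))
"
```

```text
t 6.77 pos [ 0.5361 -0.0548  0.1092] toolx yaw -101.62 z [-0.002  0.002 -1.   ] F [ 0.3  0.4 -1.5] open 0.228
dx,dy,dz cm [-0.17  0.11  2.58] twist 0.08
tip stand x,y -59.7 -1.1 blade top above ledge mm 15.8
```

View pics/cs6.png

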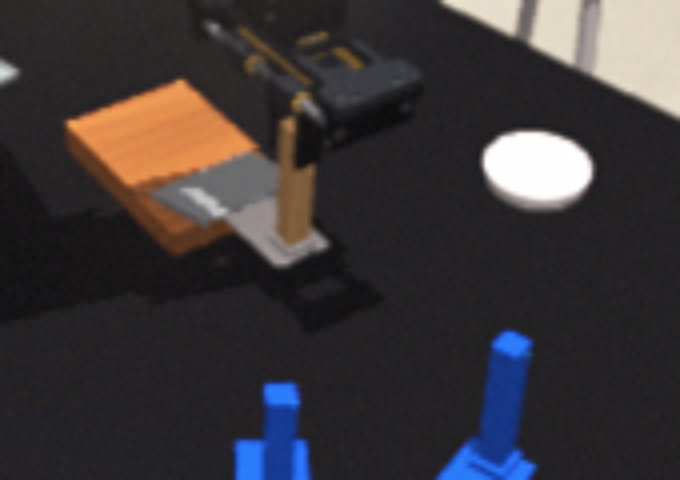

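Call:
{"method": "arm_command", "body": {"plan": [{"dx": -0.2,"dy": 0,"dz": -0.4,"twist": 0,"claw": 0},{"dx": -0.35,"dy": 0,"dz": -0.9,"twist": 0,"claw": 0},{"dx": -0.55,"dy": 0,"dz": -1.35,"twist": 0,"claw": 0},{"dx": -0.8,"dy": 0,"dz": -1.8,"twist": 0,"claw": 0},{"dx": -1.05,"dy": 0,"dz": -2.2,"twist": 0,"claw": 0},{"dx": -1.05,"dy": 0,"dz": -2.2,"twist": 0,"claw": 0}]}}

```text
time_s: 7.37
position: [0.5387, -0.0441, 0.1318]
tcp_rot: [[-0.201, -0.98, -0.001], [-0.98, 0.201, 0.002], [-0.002, 0.001, -1.0]]
force: [-0.1, 0.3, -2.3]
opening: 0.224
```

```bash
python3 -c "
from h import *
delta([*(S-.128*e),.0834],-101.7);tip()
for n in('side','top'): cv2.imwrite(f'pics/{n}7.png',bot.capture(n)[:,:,::-1])
s=cv2.imread('pics/side7.png');cv2.imwrite('pics/cs7.png',cv2.resize(s[140:250,270:400],None,fx=5,fy=5))
s=cv2.imread('pics/top7.png');cv2.imwrite('pics/ct7.png',cv2.resize(s[120:220,230:380],None,fx=5,fy=5))
"
```

```text
t 7.37 pos [ 0.5387 -0.0441  0.1318] toolx yaw -101.58 z [-0.001  0.002 -1.   ] F [-0.1  0.3 -2.3] open 0.224
dx,dy,dz cm [0.93 0.14 4.84] twist 0.12
tip stand x,y -48.7 -1.3 blade top above ledge mm 38.4
```

View pics/cs7.png

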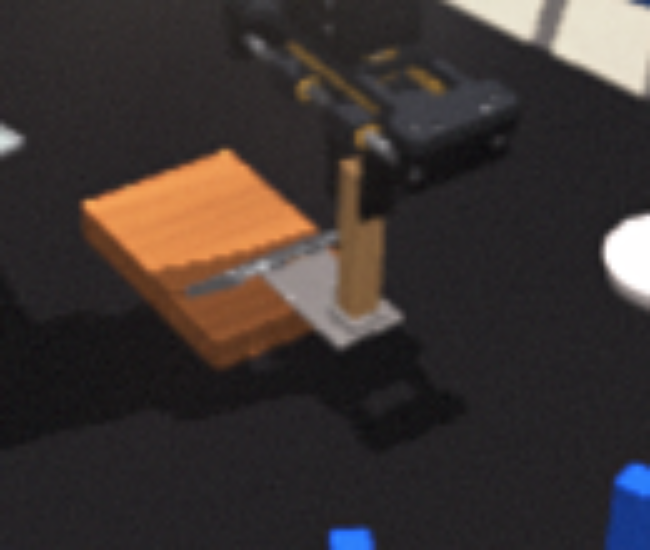

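View pics/ct7.png

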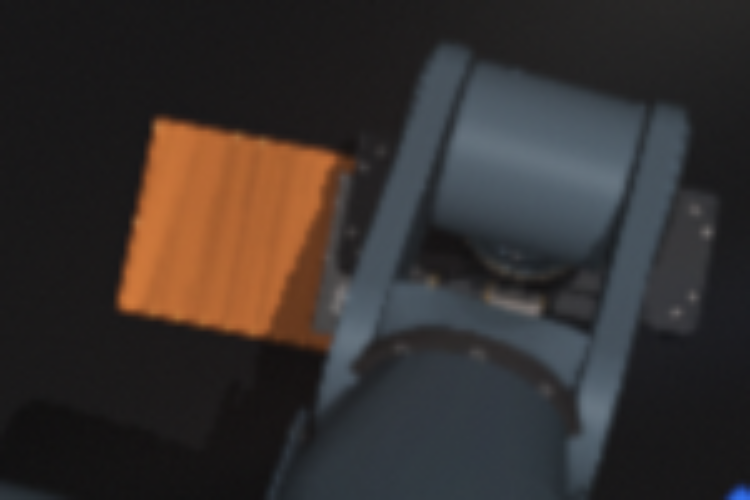

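```bash
cat >> h.py <<'E'
def corners(th,P,n='side',off=(270,140),f=5,yoff=0):
    th=np.radians(th);u=np.array([-np.cos(th),np.sin(th)]);w=np.array([np.sin(th),np.cos(th)])
    for r in(0,80):
        for h in (0,7):
            q=np.array([P,0])+r*u+h*w
            print(r,h,[((proj(n,[*(S+e*q[0]/1e3+nn*(y+yoff)/1e3),.024+q[1]/1e3])-off)*f).round().tolist() for y in(50,-50)])
E
python3 -c "
from h import *
for th in (35,40,45): print(th);corners(th,-3.5)"
```

```text
35
0 0 [[188.0, 298.0], [313.0, 247.0]]
0 7 [[184.0, 288.0], [310.0, 237.0]]
80 0 [[242.0, 295.0], [372.0, 242.0]]
80 7 [[239.0, 284.0], [368.0, 232.0]]
40
0 0 [[188.0, 298.0], [313.0, 247.0]]
0 7 [[184.0, 288.0], [309.0, 237.0]]
80 0 [[238.0, 284.0], [368.0, 232.0]]
80 7 [[235.0, 274.0], [364.0, 222.0]]
45
0 0 [[188.0, 298.0], [313.0, 247.0]]
0 7 [[184.0, 288.0], [309.0, 238.0]]
80 0 [[234.0, 274.0], [364.0, 222.0]]
80 7 [[230.0, 264.0], [360.0, 212.0]]
```

The edge-on strip in the side crop, from (187,290) to (345,238), agrees with the holder tipped about 40° with its far edge still at the step. I continue to about 70°.

Call:
{"method": "arm_command", "body": {"plan": [{"dx": -0.25,"dy": 0,"dz": -0.4,"twist": 0,"claw": 0},{"dx": -0.5,"dy": 0,"dz": -0.8,"twist": 0,"claw": 0},{"dx": -0.8,"dy": 0,"dz": -1.1,"twist": 0,"claw": 0},{"dx": -1.2,"dy": 0,"dz": -1.45,"twist": 0,"claw": 0},{"dx": -1.65,"dy": 0,"dz": -1.7,"twist": 0,"claw": 0},{"dx": -1.65,"dy": 0,"dz": -1.7,"twist": 0,"claw": 0}]}}

```text
time_s: 7.97
position: [0.5422, -0.0274, 0.1488]
tcp_rot: [[-0.2, -0.98, -0.0], [-0.98, 0.2, 0.002], [-0.002, 0.001, -1.0]]
force: [0.3, -0.8, -0.9]
opening: 0.229
```

```bash
python3 -c "
from h import *
delta([*(S-.128*e),.0834],-101.7);tip()
for n in('side','top'): cv2.imwrite(f'pics/{n}8.png',bot.capture(n)[:,:,::-1])
s=cv2.imread('pics/side8.png');cv2.imwrite('pics/cs8.png',cv2.resize(s[140:250,270:400],None,fx=5,fy=5))
for th in (60,65): print(th);corners(th,-6)
"
```

```text
t 7.97 pos [ 0.5422 -0.0274  0.1488] toolx yaw -101.56 z [-0.     0.002 -1.   ] F [ 0.3 -0.8 -0.9] open 0.229
dx,dy,dz cm [2.64 0.16 6.54] twist 0.14
tip stand x,y -31.7 -1.4 blade top above ledge mm 55.4
60
0 0 [[190.0, 300.0], [315.0, 249.0]]
0 7 [[185.0, 291.0], [310.0, 240.0]]
80 0 [[222.0, 247.0], [352.0, 195.0]]
80 7 [[217.0, 237.0], [347.0, 186.0]]
65
0 0 [[190.0, 300.0], [315.0, 249.0]]
0 7 [[185.0, 291.0], [310.0, 241.0]]
80 0 [[217.0, 238.0], [347.0, 186.0]]
80 7 [[211.0, 229.0], [341.0, 178.0]]
```

View pics/cs8.png

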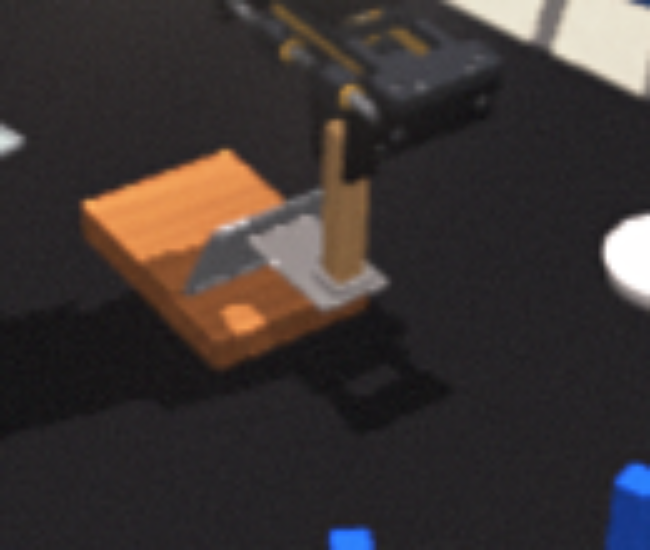

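The holder is at about 64°, its top corner at crop (213,232) against a predicted (211,229). It still rests on the tip with its foot at the step. I push it over the vertical.

Call:
{"method": "arm_command", "body": {"plan": [{"dx": -0.4,"dy": 0,"dz": -0.25,"twist": 0,"claw": 0},{"dx": -0.9,"dy": 0,"dz": -0.45,"twist": 0,"claw": 0},{"dx": -1.4,"dy": 0,"dz": -0.6,"twist": 0,"claw": 0},{"dx": -1.9,"dy": 0,"dz": -0.7,"twist": 0,"claw": 0},{"dx": -2.4,"dy": 0,"dz": -0.7,"twist": 0,"claw": 0},{"dx": -2.8,"dy": 0,"dz": -0.7,"twist": 0,"claw": 0},{"dx": -3.2,"dy": 0,"dz": -0.7,"twist": 0,"claw": 0},{"dx": -3.2,"dy": 0,"dz": -0.7,"twist": 0,"claw": 0}]}}

```text
time_s: 8.73
position: [0.5483, 0.0043, 0.1552]
tcp_rot: [[-0.2, -0.98, -0.001], [-0.98, 0.2, 0.002], [-0.002, 0.002, -1.0]]
force: [0.0, -0.0, -0.8]
opening: 0.23
```

```bash
python3 -c "
from h import *
delta([*(S-.128*e),.0834],-101.7);tip()
for n in('side','top'): cv2.imwrite(f'pics/{n}9.png',bot.capture(n)[:,:,::-1])
s=cv2.imread('pics/side9.png');cv2.imwrite('pics/cs9.png',cv2.resize(s[140:250,270:400],None,fx=5,fy=5))
"
```

```text
t 8.73 pos [0.5483 0.0043 0.1552] toolx yaw -101.51 z [-0.001  0.002 -1.   ] F [ 0.  -0.  -0.8] open 0.23
dx,dy,dz cm [5.87 0.11 7.17] twist 0.19
tip stand x,y 0.6 -0.8 blade top above ledge mm 61.8
```

View pics/cs9.png

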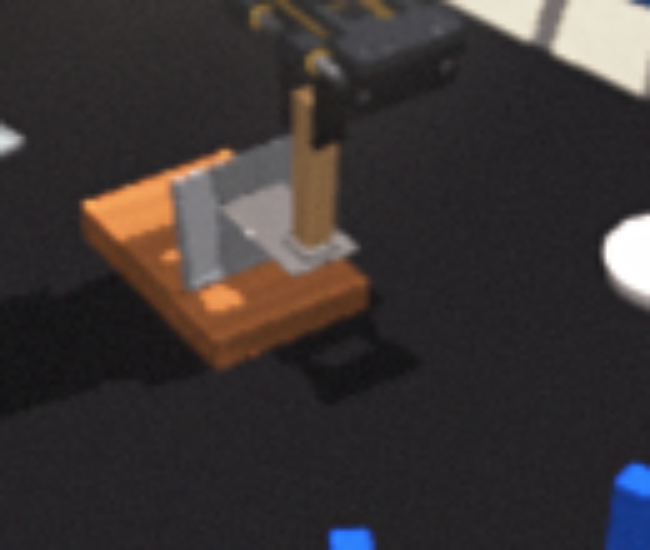

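The holder now stands just past vertical, with its pocket bars facing the blade and its foot at crop (190,287). A small push further should tip it onto the upper level.

Call:
{"method": "arm_command", "body": {"plan": [{"dx": -0.4,"dy": 0,"dz": 0,"twist": 0,"claw": 0},{"dx": -0.8,"dy": 0,"dz": 0,"twist": 0,"claw": 0},{"dx": -1.2,"dy": 0,"dz": 0.1,"twist": 0,"claw": 0},{"dx": -1.6,"dy": 0,"dz": 0.1,"twist": 0,"claw": 0},{"dx": -1.9,"dy": 0,"dz": 0.1,"twist": 0,"claw": 0},{"dx": -1.9,"dy": 0,"dz": 0.1,"twist": 0,"claw": 0}]}}

```text
time_s: 9.33
position: [0.5521, 0.0229, 0.1541]
tcp_rot: [[-0.199, -0.98, -0.001], [-0.98, 0.199, 0.002], [-0.001, 0.002, -1.0]]
force: [-0.2, -0.2, -1.4]
opening: 0.226
```

```bash
python3 -c "
from h import *
delta([*(S-.128*e),.0834],-101.7);tip()
for n in('side','top'): cv2.imwrite(f'pics/{n}10.png',bot.capture(n)[:,:,::-1])
s=cv2.imread('pics/side10.png');cv2.imwrite('pics/cs10.png',cv2.resize(s[140:250,270:400],None,fx=5,fy=5))
"
```

```text
t 9.33 pos [0.5521 0.0229 0.1541] toolx yaw -101.49 z [-0.001  0.002 -1.   ] F [-0.2 -0.2 -1.4] open 0.226
dx,dy,dz cm [7.77 0.12 7.06] twist 0.21
tip stand x,y 19.6 -0.8 blade top above ledge mm 60.7
```

View pics/cs10.png

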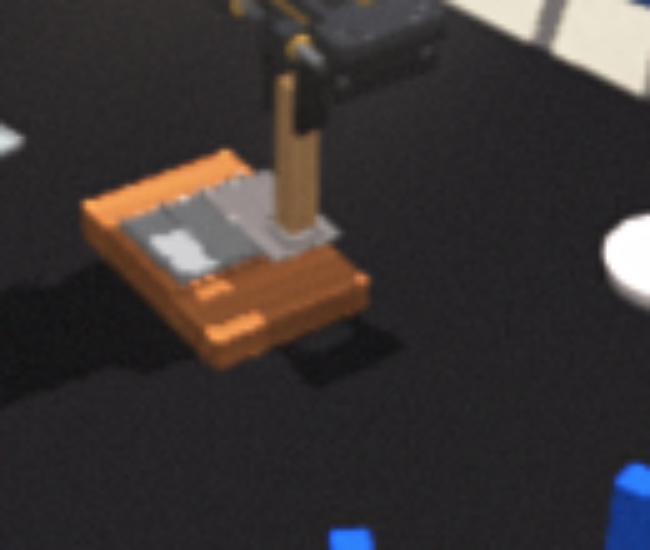

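The holder has fallen flat onto the upper level, centred near crop (185,235), and the blade is free. I back off and take the lifter to the bench.

Call:
{"method": "arm_command", "body": {"plan": [{"dx": 1,"dy": 0,"dz": -0.3,"twist": 0,"claw": 0},{"dx": 3,"dy": 0,"dz": -0.5,"twist": 0,"claw": 0},{"dx": 6,"dy": 0,"dz": -0.5,"twist": 0,"claw": 0},{"dx": 9,"dy": 0,"dz": -0.5,"twist": 0,"claw": 0},{"dx": 11.5,"dy": 0,"dz": -0.5,"twist": 0,"claw": 0},{"dx": 13.5,"dy": 0,"dz": -0.5,"twist": 0,"claw": 0},{"dx": 13.5,"dy": 0,"dz": -0.5,"twist": 0,"claw": 0},{"dx": 13.5,"dy": 0,"dz": -0.5,"twist": 0,"claw": 0}]}}

```text
time_s: 10.1
position: [0.5248, -0.1116, 0.1593]
tcp_rot: [[-0.203, -0.979, -0.001], [-0.979, 0.203, 0.001], [-0.001, 0.001, -1.0]]
force: [0.2, 0.5, -1.7]
opening: 0.228
```

Call:
{"method": "arm_command", "body": {"plan": [{"dx": 0,"dy": 0,"dz": 2,"twist": 0,"claw": 0},{"dx": 0,"dy": 0,"dz": 4,"twist": 0,"claw": 0},{"dx": 0,"dy": 0,"dz": 6,"twist": 0,"claw": 0},{"dx": 0,"dy": 0,"dz": 7.5,"twist": 0,"claw": 0},{"dx": 0,"dy": 0,"dz": 8,"twist": 0,"claw": 0},{"dx": 0,"dy": 0,"dz": 8,"twist": 0,"claw": 0},{"dx": 0,"dy": 0,"dz": 8,"twist": 0,"claw": 0}]}}

```text
time_s: 10.68
position: [0.5251, -0.1111, 0.0796]
tcp_rot: [[-0.202, -0.979, -0.001], [-0.979, 0.202, 0.001], [-0.001, 0.001, -1.0]]
force: [0.2, -0.8, -1.5]
opening: 0.225
```

```bash
python3 -c "
from h import *
delta([*(S-.185*e),.0724]);tip()
for n in('side','top'): cv2.imwrite(f'pics/{n}11.png',bot.capture(n)[:,:,::-1])
s=cv2.imread('pics/side11.png');cv2.imwrite('pics/cs11.png',cv2.resize(s[150:270,270:440],None,fx=4,fy=4))
"
```

```text
t 10.68 pos [ 0.5251 -0.1111  0.0796] toolx yaw -101.64 z [-0.001  0.001 -1.   ] F [ 0.2 -0.8 -1.5] open 0.225
dx,dy,dz cm [-0.21  0.18  0.72] twist None
tip stand x,y -117.1 -1.7 blade top above ledge mm -13.8
```

View pics/cs11.png

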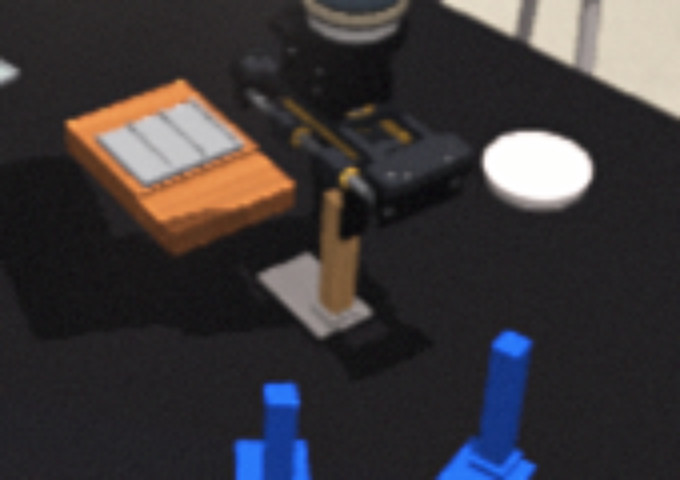

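The holder lies flat on the upper level with its three pockets up, centred at about crop (170,142). The lifter is upright, about 7 mm above the bench. I lower it gently.

Call:
{"method": "arm_command", "body": {"plan": [{"dx": 0,"dy": 0,"dz": 0.3,"twist": 0,"claw": 0},{"dx": 0,"dy": 0,"dz": 0.5,"twist": 0,"claw": 0},{"dx": 0,"dy": 0,"dz": 0.6,"twist": 0,"claw": 0},{"dx": 0,"dy": 0,"dz": 0.7,"twist": 0,"claw": 0},{"dx": 0,"dy": 0,"dz": 0.7,"twist": 0,"claw": 0},{"dx": 0,"dy": 0,"dz": 0.7,"twist": 0,"claw": 0}]}}

```text
time_s: 11.28
position: [0.5256, -0.1116, 0.0733]
tcp_rot: [[-0.202, -0.979, 0.001], [-0.979, 0.202, 0.0], [-0.001, -0.001, -1.0]]
force: [-0.2, 0.9, -1.6]
opening: 0.229
```

Call:
{"method": "arm_command", "body": {"plan": [{"dx": 0,"dy": 0,"dz": 0.05,"twist": 0,"claw": 0},{"dx": 0,"dy": 0,"dz": 0.1,"twist": 0,"claw": 0},{"dx": 0,"dy": 0,"dz": 0.1,"twist": 0,"claw": 0},{"dx": 0,"dy": 0,"dz": 0.1,"twist": 0,"claw": 0}]}}

```text
time_s: 11.62
position: [0.5257, -0.1116, 0.0724]
tcp_rot: [[-0.202, -0.979, 0.001], [-0.979, 0.202, 0.0], [-0.001, -0.001, -1.0]]
force: [-0.1, 0.1, 0.5]
opening: 0.23
```

The force along z has gone from -1.6 to +0.5 N, so the blade is on the bench. I open the gripper.

Call:
{"method": "arm_command", "body": {"plan": [{"dx": 0,"dy": 0,"dz": 0,"twist": 0,"claw": 0.35},{"dx": 0,"dy": 0,"dz": 0,"twist": 0,"claw": 0.5},{"dx": 0,"dy": 0,"dz": 0,"twist": 0,"claw": 0.8},{"dx": 0,"dy": 0,"dz": 0,"twist": 0,"claw": 0.8},{"dx": 0,"dy": 0,"dz": 0,"twist": 0,"claw": 0.8},{"dx": 0,"dy": 0,"dz": 0,"twist": 0,"claw": 0.8},{"dx": 0,"dy": 0,"dz": 0,"twist": 0,"claw": 0.8},{"dx": 0,"dy": 0,"dz": 0,"twist": 0,"claw": 0.8}]}}

```text
time_s: 12.28
position: [0.5257, -0.1116, 0.0724]
tcp_rot: [[-0.202, -0.979, 0.001], [-0.979, 0.202, 0.0], [-0.001, -0.001, -1.0]]
force: [-0.2, -0.2, 0.4]
opening: 0.739
```

Call:
{"method": "arm_command", "body": {"plan": [{"dx": 0,"dy": 0,"dz": -1.5,"twist": 0,"claw": 0.8},{"dx": 0,"dy": 0,"dz": -4,"twist": 0,"claw": 0.8},{"dx": 0,"dy": 0,"dz": -7,"twist": 0,"claw": 0.8},{"dx": 0,"dy": 0,"dz": -10,"twist": 0,"claw": 0.8},{"dx": 0,"dy": 0,"dz": -13,"twist": 0,"claw": 0.8},{"dx": 0,"dy": 0,"dz": -15,"twist": 0,"claw": 0.8},{"dx": 0,"dy": 0,"dz": -15,"twist": 0,"claw": 0.8},{"dx": 0,"dy": 0,"dz": -15,"twist": 0,"claw": 0.8}]}}

```text
time_s: 12.95
position: [0.5262, -0.1119, 0.2236]
tcp_rot: [[-0.202, -0.979, 0.004], [-0.979, 0.202, -0.001], [0.0, -0.004, -1.0]]
force: [0.5, -0.2, 0.4]
opening: 0.8
```

Call:
{"method": "arm_command", "body": {"plan": [{"dx": 3,"dy": 3,"dz": 0,"twist": 0,"claw": 0.8},{"dx": 6,"dy": 6,"dz": 0,"twist": 0,"claw": 0.8},{"dx": 9,"dy": 6,"dz": 0,"twist": 0,"claw": 0.8},{"dx": 12,"dy": 6,"dz": 0,"twist": 0,"claw": 0.8},{"dx": 16,"dy": 6,"dz": 0,"twist": 0,"claw": 0.8},{"dx": 20,"dy": 6,"dz": 0,"twist": 0,"claw": 0.8},{"dx": 20,"dy": 6,"dz": 0,"twist": 0,"claw": 0.8},{"dx": 20,"dy": 6,"dz": 0,"twist": 0,"claw": 0.8}]}}

```text
time_s: 13.62
position: [0.4256, -0.297, 0.2215]
tcp_rot: [[-0.206, -0.979, 0.001], [-0.979, 0.206, 0.002], [-0.002, -0.001, -1.0]]
force: [-0.2, -0.6, 0.3]
opening: 0.8
```

```bash
python3 -c "
from h import *
delta([0.5257,-.1116,.2224])
for n in('side','top'): cv2.imwrite(f'pics/{n}12.png',bot.capture(n)[:,:,::-1])
s=cv2.imread('pics/side12.png');cv2.imwrite('pics/cs12.png',cv2.resize(s[150:270,270:440],None,fx=4,fy=4))
"
```

```text
t 13.62 pos [ 0.4256 -0.297   0.2215] toolx yaw -101.9 z [ 0.001  0.002 -1.   ] F [-0.2 -0.6  0.3] open 0.8
dx,dy,dz cm [-20.21  -5.97  -0.04] twist None
```

View pics/cs12.png

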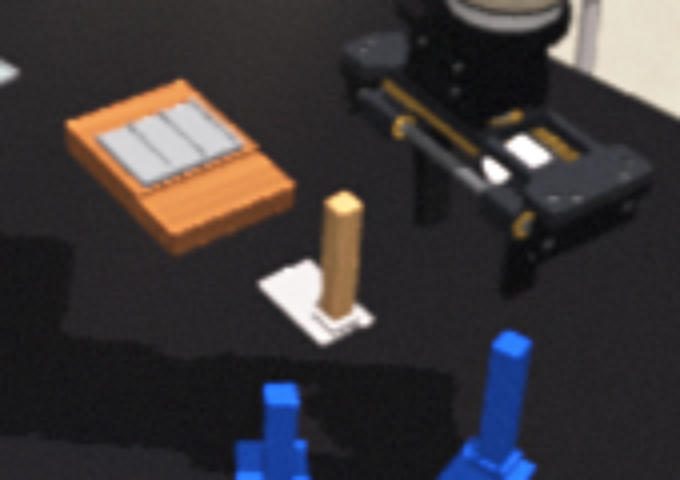

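View pics/top12.png

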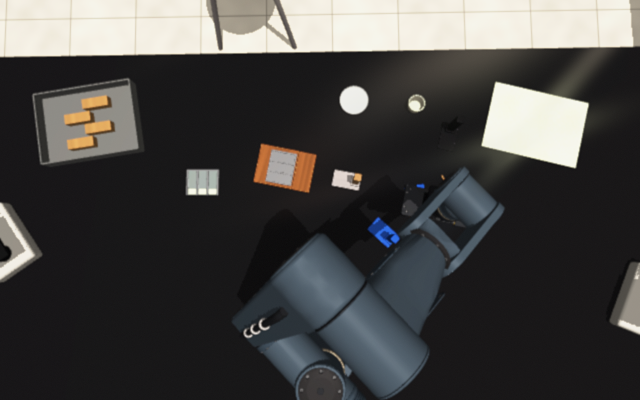

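The lifter stands free at top (347,180), the holder lies pockets up at top (281,167), and the spare is still at (202,182). One numeric check before handing in.

```bash
python3 - <<'E'
from h import *
t=cv2.imread('pics/top12.png');hsv=cv2.cvtColor(t,cv2.COLOR_BGR2HSV)
gr=cv2.inRange(hsv,(0,0,90),(179,80,255));orr=cv2.inRange(hsv,(5,90,90),(22,255,255))
def f(g,x0,x1,y0,y1,z,nm):
    m=np.zeros_like(g);m[y0:y1,x0:x1]=g[y0:y1,x0:x1]
    m=cv2.morphologyEx(m,cv2.MORPH_CLOSE,np.ones((5,5),np.uint8))
    c=max(cv2.findContours(m,cv2.RETR_EXTERNAL,cv2.CHAIN_APPROX_NONE)[0],key=cv2.contourArea);r=cv2.minAreaRect(c)
    W=np.array([onz('top',p,z) for p in cv2.boxPoints(r)])[:,:2];p=W.mean(0)
    print(nm,p.round(4),'stand mm',((p-S)@e*1e3).round(1),((p-S)@nn*1e3).round(1),'sides',[round(float(np.linalg.norm(W[i]-W[i-1])),4) for i in(0,1)])
f(gr,255,310,145,192,.035,'holder');f(gr,180,225,165,200,.007,'spare');f(orr,344,370,170,190,.12,'handle top')
s=cv2.imread('pics/side12.png');hs=cv2.cvtColor(s,cv2.COLOR_BGR2HSV)
print('tri handle top',tri(proj('top',[.5257,-.1116,.12]),((343/4+270),(203/4+150))))
print(bot.read_state()['force'].round(1))
E
```

```text
holder [0.5686 0.1154] stand mm 43.5 1.5 sides [0.0802, 0.1003]
spare [0.5308 0.3655] stand mm 280.7 89.2 sides [0.0789, 0.1008]
handle top [ 0.5218 -0.1121] stand mm -188.8 1.2 sides [0.029, 0.0231]
tri handle top (array([ 0.52619859, -0.11205031,  0.11919879]), np.float64(0.00111499808877886))
[-0.1  0.   0.4]
```

```bash
python3 -c "
from rig import bot
print(bot.hand_in())"
```

```text
the job is handed in; nothing more can be done
None
```

I took the wooden-handled lifter, slid its blade 23 mm under the overhanging edge and tipped the holder over the step. I then stood the lifter back on the bench, let go, moved the arm clear and handed in. The clock read 13.6 s just before, and no verdict was reported.

My last checks agreed with the goal:
- **Holder:** it lies flat with its pockets up, its centre 43.5 mm past the step and 1.5 mm off the stand's middle line. The gripper and arm stayed clear of it in every picture.
- **Lifter:** it stands upright and free, with the handle top triangulated at about 119 mm (120 mm expected). The mask check put the handle top 4 mm off in x and larger than its 20 mm square. I put that down to the sunlit collar at its foot merging into the mask.
- **Spare holder:** it measured within 2 mm of where it started, which is about the camera accuracy.

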